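# Tuck the flashing under the lapped roof tile and hold it down

### The job

Pick up the L-shaped aluminium flashing and tuck its flat front edge into the gap under the lapped roof tile on the sample board, lying square in the open bay between the two lower tiles, until the dark line across it is level with the lapped tile's lower edge. Do not lift the lapped tile, and leave the other things on the bench where they are. Finish while still holding the flashing pressed down flat and firmly on the board: do not let go.

Things in the scene. Friction and masses are not known exactly. Their poses are not given: they have to be found in the camera images.
- flashing: Loose L-shaped aluminium flashing, 0.16 kg, lying flat left or right of the board. Leaf 90 (x) x 110 (y) x 4 mm; origin: centre of its underside; plain front edge at x = +45 mm, z up. Upright flange (grip it from above, fingers closing along x) at the rear: x -45 to -37 mm, 110 mm long, top 38 mm above the underside. Dark line across the leaf at x = +15 mm, 30 mm behind the front edge.
- flashing_front (a point): Middle of the flashing's front edge, on its underside (x = +45 mm of the flashing); axes as the flashing.
- flashing_upstand (a point): Middle of the flashing's upright flange, 30 mm above the leaf's underside, 8 mm below the flange's top; axes as the flashing.
- roof_board: Roof sample board, fixed. Plywood deck 260 (x) x 240 (y) x 24 mm; origin: centre of its underside; +x points away from the robot, z up. Two terracotta lower tiles, 10 mm thick, lie on the deck at x -120 to +30 mm, y beyond +-68 mm; between them is an open bay 136 mm wide of bare plywood. Behind (x over 100 mm) a wooden batten, top 66 mm above the bench.
- lap_mouth (a point): Deck surface (24 mm above the bench) straight under the middle of the lapped tile's lower edge, mid-bay, at the board's centre; axes as the board, +x points into the gap. The gap under the lapped tile is 10 mm high, as wide as the bay and 59 mm deep, closed at the back.
- lap_tile (a joint): Lapped tile, terracotta, 100 (x) x 222 (y) x 10 mm, resting on both lower tiles from board x = 0 (lower edge, facing the robot) to x = 100 mm (hinged there), top 44 mm above the bench. Joint angle, rad: 0 lying down, grows as its lower edge is lifted (0.04 = 4 mm). Only its own weight (0.35 kg) keeps it down.
- tape_measure: Yellow tape measure, 41 x 80 x 61 mm, loose, standing on the bench on the other side of the board from the flashing; origin at the centre of its underside. To be left alone.
- jar_red: White jar with a red lid, 50 mm across, 55 mm high, loose, left of the board towards the back; origin at the centre of its underside. To be left alone.
- block_123: Grey steel setting block with holes, 75 x 50 x 25 mm, loose, right of the board towards the back; origin at the centre of its underside. To be left alone.

How it is judged:
By the outcome, as a careful person would: the job done as asked, in the order asked, and still so for the second after the job is handed in, while the arm keeps its last pose, push and grip.
It also fails if it takes over 45 s, if anything falls off the work surface, if the arm or the gripper's body presses on something with over 40 N, if the wrist force passes 120 N, or if a joint passes its speed limit or range.

### The arm

A 6-joint arm with a two-finger parallel gripper is mounted at the origin on a cart in front of the work surface, level with it; the furniture and walls round the work are solid. World frame = base frame: x ahead of the robot, y to its left, z up, the work surface at z = 0. Lengths are in m, angles in rad, forces in N, time in s.
With the tool pointing down it reaches from about 0.275 to 0.825 m from the base axis. Payload 4.9 kg.
Tool frame: the origin (TCP) lies midway between the tips of the shut fingers; the grasp point (between the pads) lies 19 mm behind it (grip_point_offset is the distance from the TCP to the grasp point, in m); z points along the fingers, y is the line along which they close (so a half turn about z gives the same grasp; the last joint's range is limited). The gripper opens to 85 mm and grips with 20 to 120 N. Pads are 22 mm wide; open, the fingers measure 114 mm over their backs; the gripper's body (76 mm by 85 mm) begins 54 mm behind the grasp point. The pads swing forward as they close: fully open they stand 13 mm farther back than shut.
Start: joints at [1.041, 0.326, -0.193, 1.052, 0, 1.437], TCP at [0.212, 0.507, 0.231] pointing down, gripper open.
Joint ranges: [-2.65, 2.65], [-0.97, 1.79], [-1.3, 1.35], [-1.93, 2.1], [-1.47, 1.37], [-3.14, 3.14]. Speed limits (rad/s): [2.57, 2.57, 3.14, 3.14, 3.14, 3.14].

### API

Orientations are given as a rotation vector (axis times angle).
In Python, from cell import * gives the robot as it stands. Calls block until the motion is done:
- movep(position, orientation): joint-space move of the TCP to a pose.
- move_l(position, velocity=0.15, rot=None, until_force=None): straight line of the TCP; rot=None keeps the orientation; velocity is the mean speed in m/s. With until_force (N) it stops when the force on the tool has changed by that much, and returns True; else False.
- set_joints(angles): joint-space move.
- let_go() and grab(newtons=None): open the fingers fully, or close them until they stop; newtons is the grip in N (None keeps the last).
- sleep(seconds).
- ik(position, orientation): joint angles nearest the present ones, or None.
- get_state(): the state.
- grab_frame(name): name is "side" or "top" or "wrist"; returns a dict with "img" (420x560x3 uint8, red, green, blue), "fx", "fy", "cx", "cy" (pixels), "cam_to_world" (4x4, takes a point from camera to world coordinates); the wrist camera has in their place "T_tool_cam" (4x4, takes a point from camera to tool coordinates, whose origin is the TCP and whose axes are the flange's). Camera axes: x right, y down, z forward; pixel columns grow to the right and rows downward; lengths in m; the calibration is good to about 2 mm. The wrist camera is an equidistant fisheye: a pixel r from the principal point sees the ray r / f radians off the axis. A picture is of the moment at which its call begins: read the wrist's pose just before it. There is no depth.
A pose or a line that the arm cannot do raises MotionError and nothing moves.
- sign_off(): hands the job in; it is judged then, once.
Trained networks look in the newest picture that a camera, given by its name, has taken for a name from the list of things; names that differ only in an ending like _2 or _b are one class to them, and where a whole thing is asked for, a point or a joint stands for the part that bears it (a point fixed in the world has none). Each returns a list of dicts, best first, with "score" (0 to 1); they miss things now and then, are a little off and sometimes report something else, mostly with a low value. They report only what shows in the picture. A call takes as long as a camera call.
- spot_in(camera, name): "centre" ([column, row] in pixels, amid what is visible of it).
- silhouettes(camera, name): "mask" (420x560 bool, what is visible of it) and "centre" ([column, row] in pixels, amid what is visible of it).
- tip_of(camera, name): "centre" ([column, row] in pixels: a listed point, or the origin of a listed thing).
The state is a dict: "clock": time; "q": joint angles; "joint_velocities": joint speeds; "tau": joint torques, N m; "position": TCP position; "eef_rot": TCP orientation; "contact_force": force on the tool from outside, world axes, zero at the start; "wrist_torque": the same for the moment, N m; "finger_gap": opening from 0.0 (shut) to 1.0 (fully open); "grasp_force": force on a finger pad.
Only numpy, scipy, OpenCV 4.12 (cv2) and the standard library are available. Lean on these libraries where they do the work, as an engineer would, in place of code of your own. Each camera call takes 0.05 s, during which the arm holds its last target. There are 200 camera calls.

## Working session

There is one attempt and no reset: what is moved stays moved. The work goes in short steps, each a Python script; the robot and the scene stay as the last script left them, time stands still between calls to the robot, and variables do not carry over. Pictures are saved under pics/ and viewed, at most 10 in all, crops included, and the job is handed in when it is done.

```bash
mkdir -p pics; ls
python3 - <<'E'
from cell import *
import cv2, numpy as np
s=get_state();print(s['clock'],s['position'],s['eef_rot'],s['finger_gap'],s['contact_force'])
for c in("top","side"):
    f=grab_frame(c);cv2.imwrite(f"pics/{c}0.png",f["img"][...,::-1])
    print(c,f["fx"],f["fy"],f["cx"],f["cy"],np.round(f["cam_to_world"],4).tolist())
    for n in("flashing_front","flashing_upstand","lap_mouth","flashing","roof_board"):
        print(n,[(np.round(d["centre"],1).tolist(),round(d["score"],2)) for d in tip_of(c,n)[:2]])
E
```

```text
pics
0.0 [0.21173855 0.50696039 0.23049808] [-6.17545829e-01 -3.07970764e+00  2.58901579e-03] 1.0011582502488638 [-0.39656266 -1.18617737 -0.3920506 ]
top 452.2440792696902 452.2440792696902 277.49419649829287 209.98628473458746 [[-0.0257, -0.9886, 0.1485, 0.3596], [-0.9997, 0.0247, -0.0089, 0.0001], [0.0051, -0.1487, -0.9889, 1.3361], [0.0, 0.0, 0.0, 1.0]]
flashing_front [([168.4, 234.5], 0.8)]
flashing_upstand [([157.1, 259.6], 0.62)]
lap_mouth [([269.2, 197.3], 0.58)]
flashing [([165.9, 247.8], 0.98)]
roof_board [([270.0, 195.0], 0.91)]
side 398.9170647799617 398.9170647799617 271.1482220281998 211.86540748668773 [[0.8431, -0.2213, 0.4902, 0.0869], [-0.5377, -0.3664, 0.7594, -0.7528], [0.0116, -0.9038, -0.4278, 0.489], [0.0, 0.0, 0.0, 1.0]]
flashing_front [([198.1, 198.2], 0.75)]
flashing_upstand [([166.1, 193.1], 0.9)]
lap_mouth [([281.6, 226.5], 0.84)]
flashing [([183.0, 203.1], 0.57)]
roof_board [([275.7, 229.8], 0.66)]
```

```bash
cat > h.py <<'E'
from cell import *
import cv2, numpy as np
from scipy.spatial.transform import Rotation as R
def ray(f,px):
    T=np.array(f["cam_to_world"]);d=np.array([(px[0]-f["cx"])/f["fx"],(px[1]-f["cy"])/f["fy"],1])
    return T[:3,3],T[:3,:3]@d
def onplane(f,px,z):
    o,d=ray(f,px);return o+d*(z-o[2])/d[2]
def corners(f,m,z):
    c,_=cv2.findContours(m.astype(np.uint8),cv2.RETR_EXTERNAL,cv2.CHAIN_APPROX_NONE)
    c=max(c,key=cv2.contourArea)[:,0]
    return np.array([onplane(f,p,z)[:2] for p in c])
def down(yaw):  # tool z down; tool y along world direction yaw (closing line)
    y=np.array([np.cos(yaw),np.sin(yaw),0]);z=np.array([0,0,-1.]);x=np.cross(y,z)
    return R.from_matrix(np.c_[x,y,z]).as_rotvec()
E
python3 - <<'E'
from h import *
f=grab_frame("top");g=grab_frame("side")
Z=dict(flashing_front=0,flashing_upstand=.03,lap_mouth=.024,flashing=0,roof_board=0)
for n in Z:
    for c,F in(("top",f),("side",g)):
        r=tip_of(c,n)
        if r: print(n,c,np.round(onplane(F,r[0]["centre"],Z[n]),4))
m=silhouettes("top","flashing")[0]["mask"];P=corners(f,m,.0)
print("flash rect",cv2.minAreaRect((P*1000).astype(np.float32)))
m=silhouettes("top","lap_tile")[0]["mask"];P=corners(f,m,.044)
print("lap rect",cv2.minAreaRect((P*1000).astype(np.float32)))
for n in("tape_measure","jar_red","block_123"):
    r=tip_of("top",n); print(n,[(np.round(onplane(f,d["centre"],0),3),d["score"]) for d in r[:1]])
im=f["img"][120:320,80:380];cv2.imwrite("pics/c.png",cv2.resize(im,(800,533),interpolation=cv2.INTER_CUBIC)[...,::-1])
im=g["img"][100:310,100:400];cv2.imwrite("pics/d.png",cv2.resize(im,(800,560),interpolation=cv2.INTER_CUBIC)[...,::-1])
E
```

```text
flashing_front top [0.4905 0.3036 0.    ]
flashing_front side [0.5006 0.3056 0.    ]
flashing_upstand top [0.4087 0.3244 0.03  ]
flashing_upstand side [0.4208 0.3136 0.03  ]
lap_mouth top [0.5945 0.0038 0.024 ]
lap_mouth side [ 0.5953 -0.0107  0.024 ]
flashing top [0.452  0.3217 0.    ]
flashing side [0.4499 0.2988 0.    ]
roof_board top [0.6061 0.0043 0.    ]
roof_board side [0.6061 0.0202 0.    ]
flash rect ((456.50494384765625, 321.17144775390625), (114.8099136352539, 92.93518829345703), 75.20600128173828)
lap rect ((653.7093505859375, 1.1843948364257812), (221.47698974609375, 100.77059936523438), 81.02667999267578)
tape_measure [(array([ 0.484, -0.329,  0.   ]), 0.83)]
jar_red [(array([0.722, 0.299, 0.   ]), 0.69)]
block_123 [(array([ 0.686, -0.289,  0.   ]), 0.87)]
```

View pics/c.png

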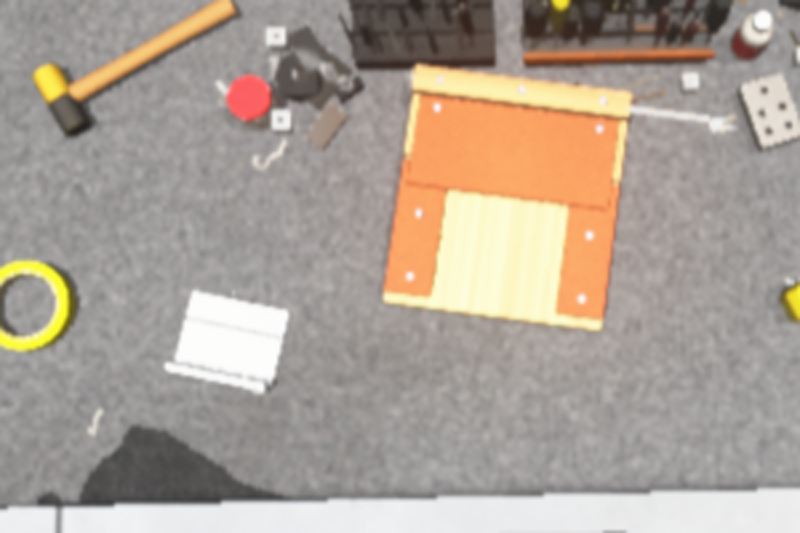

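View pics/d.png

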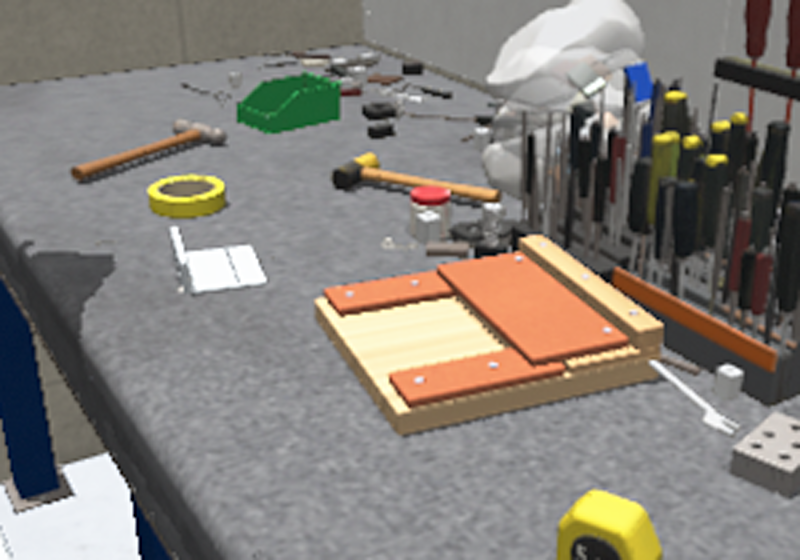

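The pictures show the flashing at crop (230,340) in the top view, left of the board with its flange towards the robot. The lapped tile's lower edge runs from (405,184) to (608,208). Next I'll measure both more closely with the wrist camera.

```bash
cat >> h.py <<'E'
def wrist(name):
    s=get_state();f=grab_frame("wrist")
    T=np.eye(4);T[:3,:3]=R.from_rotvec(s["eef_rot"]).as_matrix();T[:3,3]=s["position"]
    W=T@np.array(f["T_tool_cam"]);cv2.imwrite(f"pics/{name}.png",f["img"][...,::-1])
    np.savez(f"pics/{name}.npz",W=W,k=[f["fx"],f["fy"],f["cx"],f["cy"]])
    return f,W
def rectify(f,W,cx,cy,z,half=.1,ppm=2500,yaw=0.,hx=None):
    """orthophoto of plane z around (cx,cy): columns = -y', rows = -x' in a frame turned by yaw"""
    hx=hx or half
    n=int(2*half*ppm);m=int(2*hx*ppm)
    v,u=np.mgrid[0:m,0:n];a=hx-v/ppm;b=half-u/ppm
    X=cx+a*np.cos(yaw)-b*np.sin(yaw);Y=cy+a*np.sin(yaw)+b*np.cos(yaw)
    P=np.stack([X,Y,np.full_like(X,z)],-1).reshape(-1,3);Wi=np.linalg.inv(W)
    c=P@Wi[:3,:3].T+Wi[:3,3];rr=np.hypot(c[:,0],c[:,1]);th=np.arctan2(rr,c[:,2]);k=th/np.maximum(rr,1e-9)
    mu=(f["cx"]+f["fx"]*c[:,0]*k).reshape(m,n);mv=(f["cy"]+f["fy"]*c[:,1]*k).reshape(m,n)
    return cv2.remap(f["img"],mu.astype(np.float32),mv.astype(np.float32),cv2.INTER_LINEAR)
E
python3 - <<'E'
from h import *
y=np.radians(-13.5)
for yy in (y,y+np.pi):
    q=ik([.42,.322,.25],down(yy));print(q)
yy=min((y,y+np.pi),key=lambda a:abs(np.array(ik([.42,.322,.25],down(a)))-get_state()["q"]).max())
print("use",yy)
movep([.42,.322,.2],down(yy));sleep(.2)
f,W=wrist("w1");print(np.round(f["T_tool_cam"],3).tolist(),f["fx"],f["cx"],f["cy"],np.round(W,3).tolist())
o=rectify(f,W,.452,.322,.004,half=.1,ppm=2500,yaw=y,hx=.09)
cv2.imwrite("pics/o1.png",o[...,::-1]);print(get_state()["clock"])
E
```

```text
[ 5.14560430e-01  2.75723520e-01 -2.14226521e-01  1.08084629e+00
 -4.44089210e-16  2.32097621e+00]
[ 0.51456043  0.27572352 -0.21422652  1.08084629  0.         -0.82061645]
use -0.23561944901923448
[[0.002, -0.953, -0.302, 0.077], [1.0, 0.002, 0.0, 0.001], [0.0, -0.302, 0.953, -0.142], [0.0, 0.0, 0.0, 1.0]] 325.19226210127806 277.07162508677334 213.36080492802412 [[0.973, -0.218, -0.069, 0.438], [-0.229, -0.928, -0.294, 0.398], [-0.0, 0.302, -0.953, 0.342], [0.0, 0.0, 0.0, 1.0]]
2.7833
```

View pics/o1.png

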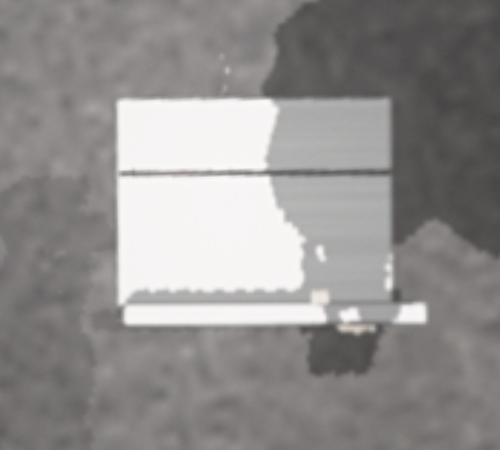

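The flashing is clear in the orthophoto: front edge at row 98.5, sides at columns 117 and 391, dark line at row 172.5. That puts its origin near (0.457, 0.319) with yaw about -13.2°. Next is the board.

Run:
```python
from h import *
y=np.radians(-9)
movep([.58,0.01,.24],down(y));sleep(.2)
f,W=wrist("w2")
o=rectify(f,W,.6,.005,.024,half=.09,ppm=3000,yaw=y,hx=.09)
p=rectify(f,W,.6,.005,.044,half=.13,ppm=2000,yaw=y,hx=.13)
cv2.imwrite("pics/o2.png",np.hstack([cv2.resize(o,(400,400)),cv2.resize(p,(400,400))])[...,::-1]);print(get_state()["clock"])
cv2.imwrite("pics/o2full.png",o[...,::-1]);cv2.imwrite("pics/p2full.png",p[...,::-1])
```

```text
4.3583
```

View pics/p2full.png

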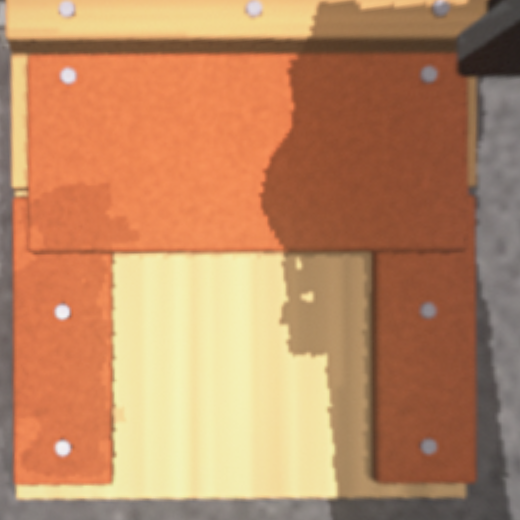

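The lapped tile's lower edge is at row 250, columns 28–469, and is parallel to my -9° frame. That puts the lap mouth near (0.6056, 0.0099), in agreement with the top camera. Now the grasp.

Run:
```python
from h import *
p=cv2.imread("pics/p2full.png").astype(float);o=cv2.imread("pics/o2full.png").astype(float)
for c in(130,200,250,340,365): 
    g=np.abs(np.diff(p[235:265,c-8:c+8,0].mean(1)));print("lap row",c,235+g.argmax())
for r in(310,360,400,450,500):
    l=o[r-5:r+5].mean(0)[:,1];g=np.diff(cv2.GaussianBlur(l.reshape(1,-1),(0,0),2)[0]);print("bay cols",r,g[20:200].argmax()+20,g[380:530].argmin()+380)
y=np.radians(-13.2)
q=[.4172,.3287]
movep([*q,.10],down(y))
print(move_l([*q,.011],.12,until_force=12))
s=get_state();print(s["position"],s["contact_force"])
grab(100);sleep(.3);s=get_state();print(s["finger_gap"],s["grasp_force"],s["clock"])
move_l([*q,.13],.15);s=get_state();print(s["position"],s["contact_force"],s["finger_gap"],s["clock"])
```

```text
lap row 130 253
lap row 200 253
lap row 250 251
lap row 340 253
lap row 365 252
bay cols 310 50 460
bay cols 360 49 459
bay cols 400 50 459
bay cols 450 51 390
bay cols 500 52 391
False
[0.41785852 0.32886923 0.01154426] [-0.22739383  0.28476764  1.23447757]
0.07234691481045905 98.24931979179382 7.6833
[0.41649548 0.32829339 0.12904108] [ 0.88122286 -0.11847702 -1.0322713 ] 0.07157804870229428 8.625
```

```bash
cat >> h.py <<'E'
B=np.radians(-9);M=np.array([.6051,.0096]);ux=np.array([np.cos(B),np.sin(B)]);uy=np.array([-np.sin(B),np.cos(B)])
def bp(a,b,z): return [*(M+a*ux+b*uy),z]
E
python3 - <<'E'
from h import *
movep(bp(-.101,0,.10),down(B))
move_l(bp(-.101,0,.060),.12);sleep(.2)
s=get_state();p=s["position"];print(p,s["contact_force"],s["eef_rot"],down(B))
f,W=wrist("w3");z=p[2]-.011+.004
o=rectify(f,W,*bp(-.06,0,0)[:2],z,half=.09,ppm=3000,yaw=B,hx=.09)
cv2.imwrite("pics/o3.png",o[...,::-1]);print(get_state()["clock"])
E
```

```text
[0.50614148 0.02551878 0.06084513] [ 0.64462284  0.64336956 -0.67811093] [2.38760114e+00 2.03997347e+00 1.81182213e-03] [2.3888858  2.04030122 0.        ]
10.5667
```

View pics/o3.png

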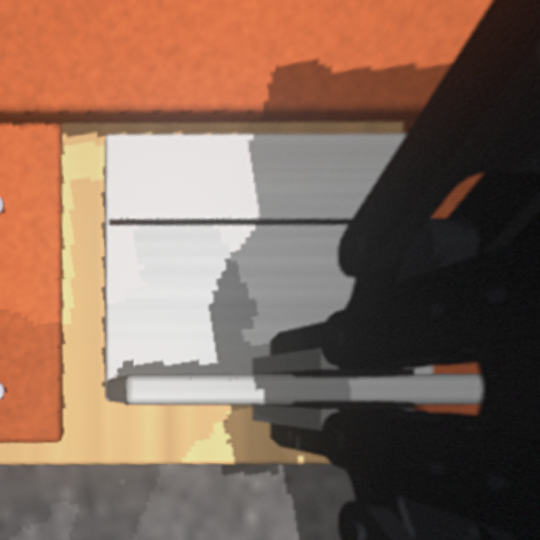

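The flashing is held square: left edge at column 106, front at row 135, dark line level at row 221. That matches the planned pose to within 0.5 mm. Next: lower it, then slide it in.

Run:
```python
from h import *
def st(t):
    s=get_state();print(t,np.round(s["position"],4),np.round(s["contact_force"],1),np.round(s["wrist_torque"],2),round(s["clock"],2));return s
st("pre")
print(move_l(bp(-.101,0,.028),.03,until_force=6));s=st("touch")
z=s["position"][2]
print(move_l(bp(-.101,0,z-.0003),.03));s=st("set")
print(move_l(bp(-.080,0,z-.0003),.04,until_force=20));s=st("slide1")
```

```text
pre [0.506  0.0255 0.0608] [ 0.  -0.3 -0.6] [0.   0.06 0.02] 10.57
True
touch [0.505  0.0254 0.0354] [-0.2 -0.3  4.6] [-0.02  0.05 -0.09] 11.35
False
set [0.505  0.0254 0.0353] [-2.4  0.3  6.4] [ 0.04  0.5  -0.03] 11.6
False
slide1 [0.5259 0.0222 0.0354] [-1.9  0.6  6.6] [0.09 0.46 0.03] 12.28
```

Run:
```python
from h import *
z=.0351
print(move_l(bp(-.057,0,z),.03,until_force=20));sleep(.2)
s=get_state();print(s["position"],s["contact_force"],s["wrist_torque"],(s["position"][:2]-M)@ux,(s["position"][:2]-M)@uy,s["clock"])
f,W=wrist("w4")
for z,n in((.028,"o4"),(.044,"p4")):
    globals()[n]=rectify(f,W,*bp(-.02,.02,0)[:2],z,half=.065,ppm=6000,yaw=B,hx=.05)
cv2.imwrite("pics/oo4.png",cv2.resize(np.vstack([o4[:360],p4[:300]]),(780,660))[:600,:,::-1])
g=grab_frame("side");im=g["img"][170:280,190:340];cv2.imwrite("pics/s4.png",cv2.resize(im,(800,587),interpolation=cv2.INTER_CUBIC)[...,::-1])
```

```text
False
[0.54797879 0.01875596 0.03537249] [-5.22493021  0.37702041  7.81610106] [ 0.13060612  0.6766465  -0.03675354] -0.05785026130033117 0.00010751008885447874 13.3917
```

View pics/oo4.png

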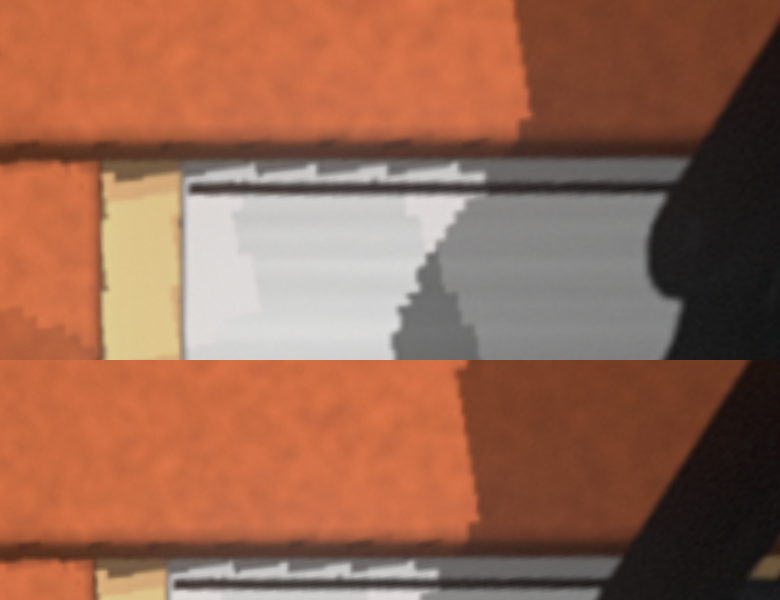

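View pics/s4.png

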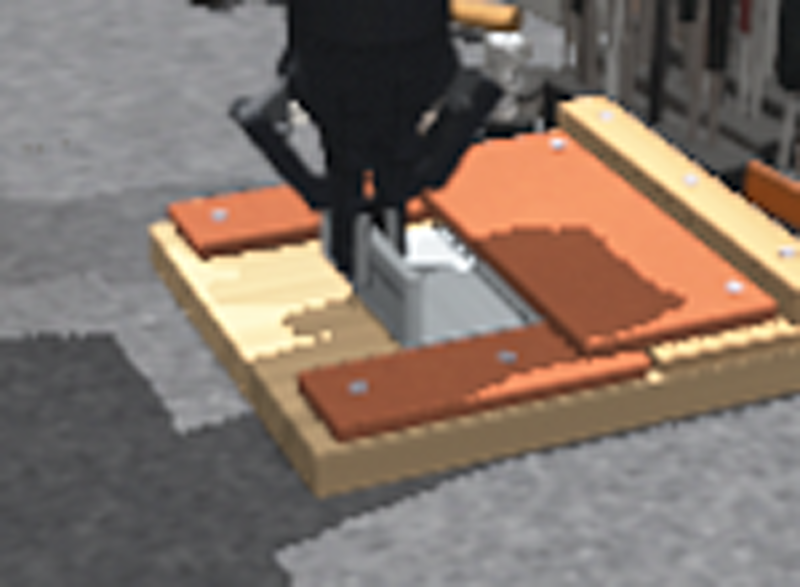

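The line is at row 188 and the tile's bottom edge near row 157 (plane z=28 mm), so about 2–3 mm is left to go. The side view shows the tile lying down. I'll refine that with intensity profiles from the saved picture.

```bash
cat > meas.py <<'E'
from h import *
def meas(name,f=None,W=None):
    if f is None:
        d=np.load(f"pics/{name}.npz");k=d["k"];W=d["W"];f=dict(img=cv2.imread(f"pics/{name}.png")[...,::-1].copy(),fx=k[0],fy=k[1],cx=k[2],cy=k[3])
    print("cam a,b,z",(W[:2,3]-M)@ux,(W[:2,3]-M)@uy,W[2,3])
    a=lambda r:np.round(.02-r/10,4)
    for z in(.028,.034,.044):
        o=rectify(f,W,*bp(-.0,.03,0)[:2],z,half=.015,ppm=4000,yaw=B,hx=.012).astype(float)
        p=o.mean(1)
        print("z",z);print([(round(12-i/4,1),*p[i].astype(int)) for i in range(16,96,2)])
E
python3 -c "from meas import *;meas('w4')"
```

```text
cam a,b,z -0.05686082867771428 0.0771354322466802 0.17767913382384787
z 0.028
[(8.0, np.int64(181), np.int64(100), np.int64(69)), (7.5, np.int64(170), np.int64(95), np.int64(66)), (7.0, np.int64(152), np.int64(86), np.int64(62)), (6.5, np.int64(125), np.int64(74), np.int64(55)), (6.0, np.int64(103), np.int64(64), np.int64(51)), (5.5, np.int64(92), np.int64(60), np.int64(49)), (5.0, np.int64(89), np.int64(59), np.int64(48)), (4.5, np.int64(86), np.int64(57), np.int64(48)), (4.0, np.int64(86), np.int64(61), np.int64(53)), (3.5, np.int64(94), np.int64(78), np.int64(73)), (3.0, np.int64(108), np.int64(101), np.int64(99)), (2.5, np.int64(122), np.int64(118), np.int64(117)), (2.0, np.int64(139), np.int64(136), np.int64(134)), (1.5, np.int64(162), np.int64(159), np.int64(158)), (1.0, np.int64(185), np.int64(183), np.int64(182)), (0.5, np.int64(195), np.int64(193), np.int64(192)), (0.0, np.int64(174), np.int64(172), np.int64(171)), (-0.5, np.int64(119), np.int64(115), np.int64(114)), (-1.0, np.int64(74), np.int64(66), np.int64(64)), (-1.5, np.int64(66), np.int64(58), np.int64(56)), (-2.0, np
[... 4503 characters left out ...]
.int64(176)), (-5.5, np.int64(196), np.int64(194), np.int64(193)), (-6.0, np.int64(179), np.int64(178), np.int64(177)), (-6.5, np.int64(120), np.int64(116), np.int64(116)), (-7.0, np.int64(70), np.int64(63), np.int64(62)), (-7.5, np.int64(69), np.int64(61), np.int64(60)), (-8.0, np.int64(118), np.int64(114), np.int64(113)), (-8.5, np.int64(182), np.int64(180), np.int64(179)), (-9.0, np.int64(209), np.int64(206), np.int64(205)), (-9.5, np.int64(210), np.int64(208), np.int64(207)), (-10.0, np.int64(208), np.int64(206), np.int64(205)), (-10.5, np.int64(206), np.int64(204), np.int64(203)), (-11.0, np.int64(203), np.int64(201), np.int64(200)), (-11.5, np.int64(201), np.int64(199), np.int64(198))]
```

The tile edge is at +1.2 mm and the line at -1.3 mm, so I'll advance 2.6 mm, then press down and check again.

Run:
```python
from h import *
def st(t):
    s=get_state();print(t,np.round(s["position"],5),np.round(s["contact_force"],1),np.round(s["wrist_torque"],2),round(((s["position"][:2]-M)@ux)*1000,2),np.round(s["eef_rot"],4),round(s["clock"],2));return s
print(move_l(bp(-.0544,0,.0351),.02,until_force=20));sleep(.2);s=st("slid")
print(move_l(bp(-.0544,0,.0330),.008,until_force=14));sleep(.3);s=st("press")
f,W=wrist("w5")
for z in(.028,.034):
    o=rectify(f,W,*bp(0,.03,0)[:2],z,half=.015,ppm=4000,yaw=B,hx=.012).mean(1)
    print(z,[(round(12-i/4,1),int(o[i][0]),int(o[i][2])) for i in range(20,72,2)])
o=rectify(f,W,*bp(-.02,.02,0)[:2],.028,half=.065,ppm=6000,yaw=B,hx=.05)
g=grab_frame("side");im=g["img"][200:260,240:340]
cv2.imwrite("pics/v5.png",np.vstack([o[60:300,:],cv2.resize(im,(o.shape[1],340),interpolation=cv2.INTER_CUBIC)])[...,::-1])
```

```text
False
slid [0.55072 0.01832 0.03535] [-3.   0.9  7. ] [0.13 0.56 0.03] -55.07 [-2.3868 -2.0387  0.0035] 13.97
True
press [0.55069 0.01831 0.03535] [ 0.4 -0.6  5.9] [-0.01 -0.19  0.  ] -55.1 [-2.3868 -2.0388  0.0035] 14.49
0.028 [(7.0, 157, 63), (6.5, 139, 59), (6.0, 114, 54), (5.5, 97, 51), (5.0, 90, 50), (4.5, 88, 49), (4.0, 87, 52), (3.5, 92, 67), (3.0, 99, 85), (2.5, 89, 79), (2.0, 71, 59), (1.5, 63, 50), (1.0, 78, 69), (0.5, 127, 123), (0.0, 182, 179), (-0.5, 204, 201), (-1.0, 206, 203), (-1.5, 205, 202), (-2.0, 203, 200), (-2.5, 201, 199), (-3.0, 200, 197), (-3.5, 199, 197), (-4.0, 200, 198), (-4.5, 202, 200), (-5.0, 203, 201), (-5.5, 205, 203)]
0.034 [(7.0, 193, 71), (6.5, 186, 70), (6.0, 178, 68), (5.5, 171, 66), (5.0, 165, 65), (4.5, 155, 63), (4.0, 135, 58), (3.5, 111, 53), (3.0, 96, 51), (2.5, 90, 49), (2.0, 87, 49), (1.5, 88, 56), (1.0, 95, 76), (0.5, 97, 86), (0.0, 79, 69), (-0.5, 65, 52), (-1.0, 67, 56), (-1.5, 105, 98), (-2.0, 164, 161), (-2.5, 200, 197), (-3.0, 206, 203), (-3.5, 205, 202), (-4.0, 204, 201), (-4.5, 203, 200), (-5.0, 201, 199), (-5.5, 201, 198)]
```

View pics/v5.png

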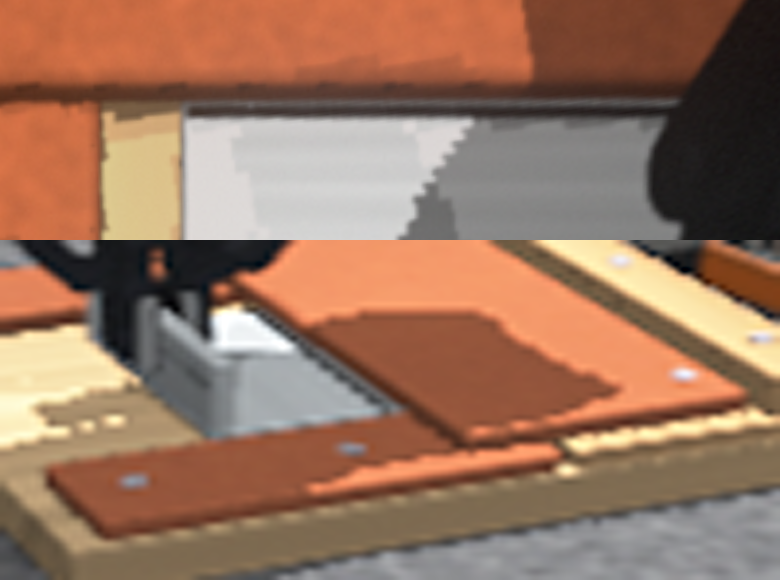

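The line is now at +1.45 mm against the tile edge at +1.2 mm, so they are level. The left margin is even and the tile is lying down. The push is only about 6 N, so I'll press harder in small steps.

Run:
```python
from h import *
for z in(.0347,.0341,.0335,.0329,.0323,.0317):
    move_l(bp(-.0551,0.0001,z),.01);sleep(.25);s=get_state()
    print(z,np.round(s["position"],5),np.round(s["contact_force"],1),np.round(s["wrist_torque"],2),round(((s["position"][:2]-M)@ux)*1000,2),round(s["grasp_force"]),s["clock"])
    if s["contact_force"][2]>22:break
f,W=wrist("w6")
for z in(.028,.034,.044):
    o=rectify(f,W,*bp(0,.03,0)[:2],z,half=.015,ppm=4000,yaw=B,hx=.012).mean(1)
    print(z,[(round(12-i/4,1),int(o[i][0]),int(o[i][2])) for i in range(20,72,2)])
```

```text
0.0347 [0.55071 0.01833 0.03536] [-2.6  0.   9.4] [0.07 0.37 0.03] -55.08 99 15.0917
0.0341 [0.55071 0.01833 0.03535] [-4.2  0.5 15.8] [ 0.09  0.72 -0.02] -55.09 100 15.5917
0.0335 [0.55073 0.01832 0.03533] [-7.7  0.4 18.5] [0.03 1.12 0.04] -55.06 101 16.0917
0.0329 [0.55072 0.01832 0.0353 ] [-8.2  0.2 25.2] [ 0.06  1.45 -0.03] -55.08 102 16.5917
0.028 [(7.0, 157, 63), (6.5, 139, 59), (6.0, 115, 54), (5.5, 98, 51), (5.0, 90, 50), (4.5, 88, 49), (4.0, 87, 52), (3.5, 92, 67), (3.0, 99, 85), (2.5, 89, 79), (2.0, 71, 59), (1.5, 63, 50), (1.0, 79, 70), (0.5, 129, 124), (0.0, 183, 181), (-0.5, 204, 202), (-1.0, 206, 203), (-1.5, 205, 202), (-2.0, 204, 201), (-2.5, 201, 199), (-3.0, 200, 197), (-3.5, 199, 197), (-4.0, 200, 198), (-4.5, 202, 200), (-5.0, 203, 202), (-5.5, 205, 204)]
0.034 [(7.0, 192, 71), (6.5, 185, 70), (6.0, 178, 68), (5.5, 171, 66), (5.0, 165, 65), (4.5, 155, 63), (4.0, 135, 58), (3.5, 111, 53), (3.0, 96, 50), (2.5, 90, 49), (2.0, 87, 49), (1.5, 88, 56), (1.0, 95, 76), (0.5, 96, 85), (0.0, 79, 69), (-0.5, 64, 52), (-1.0, 68, 57), (-1.5, 106, 100), (-2.0, 167, 164), (-2.5, 201, 198), (-3.0, 206, 203), (-3.5, 205, 202), (-4.0, 205, 201), (-4.5, 203, 200), (-5.0, 201, 198), (-5.5, 201, 198)]
0.044 [(7.0, 206, 72), (6.5, 205, 73), (6.0, 205, 73), (5.5, 205, 73), (5.0, 205, 73), (4.5, 203, 73), (4.0, 201, 73), (3.5, 196, 72), (3.0, 192, 71), (2.5, 187, 70), (2.0, 179, 68), (1.5, 171, 66), (1.0, 164, 65), (0.5, 155, 63), (0.0, 136, 58), (-0.5, 111, 53), (-1.0, 95, 50), (-1.5, 89, 49), (-2.0, 86, 49), (-2.5, 89, 61), (-3.0, 97, 82), (-3.5, 89, 79), (-4.0, 69, 58), (-4.5, 62, 51), (-5.0, 88, 81), (-5.5, 150, 147)]
```

The push is now 25 N, and neither the flashing nor the tile has moved. I'm handing it in.

```bash
python3 -c "
from cell import *
print(sign_off())"
```

```text
the job is handed in; nothing more can be done
None
```

I handed the job in at about 17 s on the robot's clock: the flashing is tucked square under the lapped tile with its dark line within about 0.3 mm of the tile's lower edge, the tile still lying down as far as the cameras show, and the gripper still holding the flashing down on the board with about 25 N.

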